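Weigh a reagent bottle on a two-pan balance

ROBOT

A 6-joint arm with a two-finger parallel gripper is mounted at the origin on a cart in front of the work surface, level with it; the furniture and walls round the work are solid. World frame = base frame: x ahead of the robot, y to its left, z up, the work surface at z = 0. Lengths are in m, angles in rad, forces in N, time in s.
With the tool pointing down it reaches from about 0.325 to 0.9 m from the base axis. Payload 6.1 kg.
Tool frame: the origin (TCP) lies midway between the tips of the shut fingers; the grasp point (between the pads) lies 19 mm behind it; z points along the fingers, y is the line along which they close (so a half turn about z gives the same grasp; the last joint's range is limited). The gripper opens to 87 mm and grips with 3 to 60 N. Pads are 19 mm wide; open, the fingers measure 117 mm over their backs; the gripper's body (75 mm by 190 mm) begins 51 mm behind the grasp point.
Start: joints at [-1.436, 0.22, 1.526, -0, 1.395, -0.126], TCP at [0.161, -0.604, 0.223] pointing down, gripper open.
Joint ranges: [-2.98, 2.98], [-0.91, 2.08], [0.09, 2.57], [-1.24, 4.39], [0.2, 2.65], [-2.68, 2.68]. Speed limits (rad/s): [2.57, 2.57, 3.01, 3.14, 3.14, 3.14].

INTERFACE

Orientations are given as [roll, pitch, yaw] about the fixed x, y, z axes, in that order (R = Rz(yaw) Ry(pitch) Rx(roll)).
In Python, from rig import arm gives the robot as it stands. The module is installed in compiled form; this text tells all that it offers.
- The arm moves only by the tool step_arm, never from a script. Its argument "plan" is a list of rows, each a list of 2 entries, a list of its own where there are three numbers: the shift along the tool's x, y, z in mm, then the turn about the tool's z in degrees. In form: [[[dx, dy, dz], spin], ...]. A call has 1 to 5 rows; each row shifts and turns the commanded pose from where the row before left it, along the tool's axes as they then stand; what a row does not reach is not made up. A row lasts 1/12 s, in which the tool goes at most 41.7 mm and 7.16 degrees, less where a joint would pass 70% of its speed; a pose out of reach is approached as far as the arm can. A call with a gripper value outside its range is refused whole. "grip" is the closure in counts, from 0 (fully open) to 255 (shut), set as the call begins (left out, the last holds). The fingers move at their own pace and stop on an object; "newtons" is the grip in N (left out, the last holds). Time passes only in rows, so rows that do not move let the fingers close. It gives the time, the measured TCP pose, the force, the opening and the grip force at its end, in the units of the state.
- arm.get_state(): the state, without advancing time (a new reading comes with each control period).
- arm.grab_frame(name): name is "scene" or "top" or "wrist"; returns a dict with "color" (384x512x3 uint8, red, green, blue), "camera_matrix" (3x3 intrinsics, pixels), "pose" (4x4, takes a point from camera to world coordinates). Camera axes: x right, y up, looking along -z (the intrinsics and any distortion apply to the point x, -y, -z); pixel columns grow to the right and rows downward; lengths in m; the calibration is good to about 2 mm. A picture is of the moment at which its call begins. There is no depth.
- arm.finish_job(): hands the job in; it is judged then, once.
The state is a dict: "time_s": time; "q": joint angles; "qd": joint speeds; "tau": joint torques, N m; "ee_pos": TCP position; "ee_rot": TCP orientation; "force": force on the tool from outside, world axes, zero at the start; "wrist_torque": the same for the moment, N m; "grip_width": finger opening in m; "grasp_force": force on a finger pad.
Only numpy, scipy, OpenCV 4.12 (cv2) and the standard library are available. Lean on these libraries where they do the work, as an engineer would, in place of code of your own. Each camera call takes 0.05 s, during which the arm holds its last target. There are 200 camera calls.

TASK

Find the weight of the dark reagent bottle on the left pan of the balance: take the middle-sized of the three steel weights by its neck, feel for the spindle of the empty right pan with it and let it down until it lies flat on the pan, then slide the poise along the front bar until the beam floats level by itself, and let go. The balance is delicate: touch the pan slowly and lightly, pinch the poise lightly, and leave the bottle, the other two weights and the things round about where they stand.

Things in the scene. Friction and masses are not known exactly. Their poses are not given: they have to be found in the camera images.
- balance: two-pan balance, fixed; base 150 x 300 x 20 mm. Origin on the table under the beam's pivot; y runs along the beam to the left pan (bottle), -x is its front, z up. Pivot at z 60 mm; pans (steel dishes 100 mm across, rim 3.5 mm high) 130 mm either side. A pointer and its white scale plate stand in the middle, top at z 139 mm. Front bar (part of the beam): 75 mm in front, 260 mm long, top at z 86 mm.
- beam (a joint): beam angle, rad: 0 = level, positive = right pan (spindle) down, negative = left pan (bottle) down; rubber stops at -0.12 and 0.12. Weakly self-righting and damped (at rest 2 s after a disturbance). Clear of the stops 1 mm of poise travel to the right turns it by about 0.006 rad. Pushing on the poise tilts it too: it tells the truth only when nothing touches it.
- pan_right_nominal (a point): nominal centre of the right pan's top face; rises and sinks with it (z 78 mm level). The bottle holds this pan up 16 mm higher at its stop; it gives under less than 2 N and springs back up. It has slipped on its stiff rubber seat (6 N to shift it): its spindle stands 3.5 to 6.5 mm to one side of this point, direction unknown. Spindle: upright, 8 mm across, 22 mm tall, hardly chamfered.
- weight_medium: the middle of three turned steel weights: flat disc 40 mm across and 10 mm thick, with an upright neck 17 mm across and 24 mm tall (34 mm tall in all) and a 10.4 mm bore right through along its axis; 100 g. Origin in the centre of its underside, z up. Hold it by the neck. Stands with the others on a rubber mat 3 mm thick.
- weight_small: the small weight: disc 30 mm across, else the same shape; 50 g; not used
- weight_large: the large weight: disc 53 mm across, else the same shape; 200 g; not used
- poise (a joint): position of the brass poise on the front bar, m: 0 = on the pivot's line, growing as it slides to the right, up to 0.100. It moves the beam like a weight of 0.5 g on the right pan for each mm. It holds its place by friction of about 1 N.
- poise_knob (a point): the poise's round upright knob, 13 mm across; this point is on its axis 11.5 mm below its top and 21 mm above the top of the poise's block (22 mm long along the bar, 15 mm across); world height 115 mm when the beam is level
- reagent_bottle: dark square bottle, 35 x 31 x 60 mm, on the left pan; weighs 118 to 145 g
- pan_left_centre (a point): centre of the left pan's top face; moves with the pan
- dropper_bottle: bystander: small white dropper bottle with a pointed cap, 25 mm across, 66 mm tall
- marker: bystander: pen 131 mm long lying on the table in front of the balance
There are look-alikes about, which are no part of the job. What is meant by the reagent_bottle is not orange, and is the larger of those in its own colour. What is shaped like the weight_medium but purple or red is not meant.

How it is judged:
By the outcome, as a careful person would: the job done as asked, in the order asked, and still so for the second after the job is handed in, with the robot touching nothing.
It also fails if it takes over 64 s, if anything falls off the work surface, if the arm or the gripper's body presses on something with over 40 N, if the wrist force passes 120 N, or if a joint passes its speed limit or range.

## Working session

There is one attempt and no reset: what is moved stays moved. The work goes in short steps, Python scripts to look and compute and a tool call to move; the robot and the scene stay as the last step left them, time stands still between calls to the robot, and variables do not carry over. Pictures are saved under pics/ and viewed, at most 10 in all, crops included, and the job is handed in when it is done.

Besides the shell and the picture viewer there is one more tool, called in YAML: its name, and indented under it one key for each argument. step_arm: Moves the arm, as the interface text tells. Its arguments: {"type":"object","properties":{"plan":{"type":"array"},"grip":{"type":"number"},"newtons":{"type":"number"}},"required":["plan"]}

```bash
mkdir -p pics; cat > h.py <<'E'
import numpy as np, cv2
from rig import arm
from scipy.spatial.transform import Rotation as R
def grab(n,f):
    d=arm.grab_frame(n); cv2.imwrite(f'pics/{f}.png',d['color'][...,::-1]); np.savez(f'pics/{f}.npz',K=d['camera_matrix'],P=d['pose'],c=d['color']); return d
def load(f): return np.load(f'pics/{f}.npz')
def ray(f,u,v):
    d=load(f);K=d['K'];P=d['P']
    p=np.array([(u-K[0,2])/K[0,0],-(v-K[1,2])/K[1,1],-1.]); return P[:3,3],P[:3,:3]@p
def atz(f,u,v,z):
    o,r=ray(f,u,v); return o+r*(z-o[2])/r[2]
def proj(f,p):
    d=load(f);P=d['P'];c=P[:3,:3].T@(np.array(p)-P[:3,3]);K=d['K']
    return K[0,0]*c[0]/-c[2]+K[0,2],K[1,1]*-c[1]/-c[2]+K[1,2]
def tool(dw):  # world vector -> tool axes, mm
    s=arm.get_state(); return rot(s).T@np.array(dw)*1000
def rot(s):
    e=np.array(s['ee_rot']); return R.from_euler('xyz',e).as_matrix() if e.shape==(3,) else e
E
python3 - <<'E'
from h import *
a=grab('scene','s0')['color'];b=grab('top','t0')['color']
for f in('s0','t0'):
    d=load(f);print(d['K'].round(1).tolist(),d['P'].round(3).tolist())
s=arm.get_state();print(s)
for n,i in(('s',a),('t',b)): cv2.imwrite(f'pics/{n}0b.png',cv2.resize(i[...,::-1],(800,600),interpolation=cv2.INTER_CUBIC))
E
```

```text
[[454.9, 0.0, 261.8], [0.0, 454.9, 199.3], [0.0, 0.0, 1.0]] [[-0.667, 0.357, -0.654, -0.255], [-0.745, -0.321, 0.585, 0.701], [-0.001, 0.877, 0.48, 0.637], [0.0, 0.0, 0.0, 1.0]]
[[440.7, 0.0, 257.5], [0.0, 440.7, 191.0], [0.0, 0.0, 1.0]] [[0.014, 0.998, -0.067, 0.412], [-1.0, 0.016, 0.023, 0.053], [0.024, 0.067, 0.997, 1.176], [0.0, 0.0, 0.0, 1.0]]
{'time_s': 0.1, 'q': array([-1.43612716e+00,  2.21131609e-01,  1.52751019e+00, -3.03734201e-05,
        1.39467807e+00, -1.26120318e-01]), 'qd': array([ 0.00015164, -0.0010476 , -0.0021877 , -0.00060164, -0.00043069,
       -0.001564  ]), 'tau': array([ 8.12530998e-04, -4.95944631e+01, -3.88518369e+01,  7.01594562e-02,
        5.15896571e-02, -5.28412795e-05]), 'ee_pos': array([ 0.16105071, -0.60331657,  0.2215492 ]), 'ee_rot': array([-3.13987539e+00, -1.87603118e-04,  2.60794666e-01]), 'force': array([ 0.41809432, -0.19772986, -0.3468941 ]), 'wrist_torque': array([-0.06281768,  0.01545174,  0.02721604]), 'grasp_force': 0.0, 'grip_width': 0.08713627635764444}
```

View pics/t0b.png

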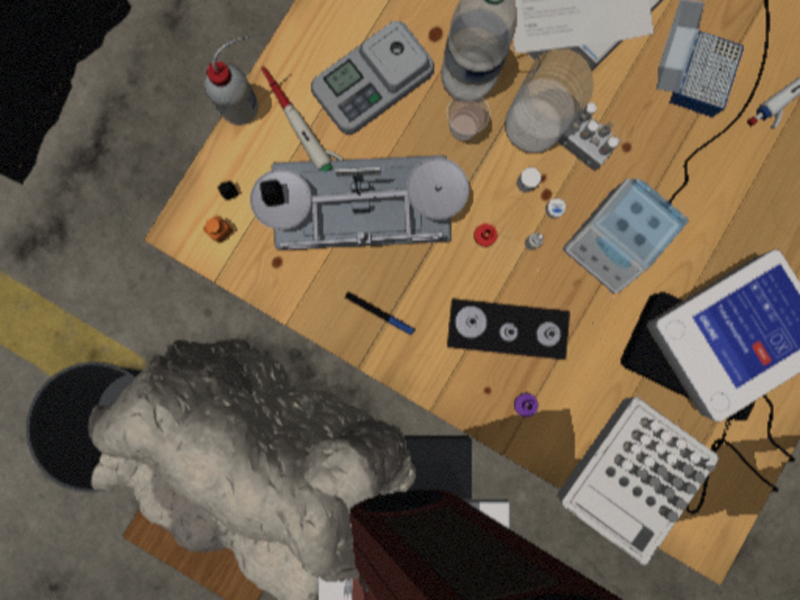

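View pics/s0b.png

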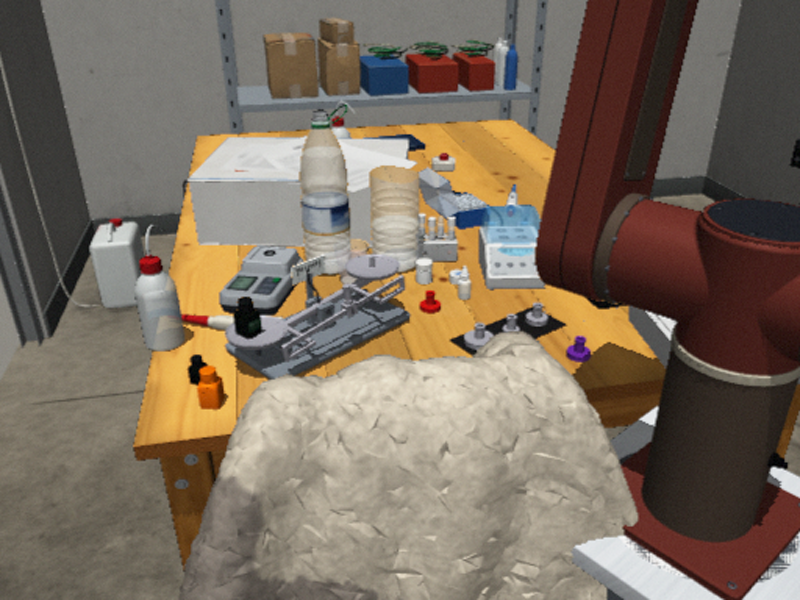

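```bash
python3 - <<'E'
from h import *
k=.64
for n,u,v,z in [('large',471,321,.037),('small',510,331,.037),('med',548,334,.037),('red',486,234,.03),('purple',527,404,.03),('panL',282,200,.062),('panR',438,189,.094),('spindleTop',438,188,.116),('baseFL',277,248,.02),('baseFR',449,241,.02),('baseBL',277,160,.02),('bottleTop',272,190,.122),('poise',364,238,.12),('pen1',347,295,.01),('pen2',412,331,.01),('rockTop',215,345,.2),('rockR',410,470,.2),('rockL',92,430,.2)]:
    print(n,atz('t0',u*k,v*k,z).round(4))
print([np.array(proj('t0',p))/k for p in [(0,0,0),(0,0,.3)]])
for z in (0,.1,.2,.3): print(z,np.array(proj('s0',atz('t0',400*k,440*k,z)))/k,np.array(proj('s0',atz('t0',215*k,345*k,z)))/k)
E
```

```text
large [ 0.4526 -0.0873  0.037 ]
small [ 0.4369 -0.1523  0.037 ]
med [ 0.4329 -0.2156  0.037 ]
red [ 0.5996 -0.1124  0.03  ]
purple [ 0.3166 -0.1823  0.03  ]
panL [0.6443 0.2261 0.062 ]
panR [ 0.6601 -0.026   0.094 ]
spindleTop [ 0.6566 -0.0243  0.116 ]
baseFL [0.5712 0.2389 0.02  ]
baseFR [ 0.5882 -0.051   0.02  ]
baseBL [0.7216 0.2429 0.02  ]
bottleTop [0.6471 0.2326 0.122 ]
poise [0.5752 0.0895 0.12  ]
pen1 [0.4944 0.1203 0.01  ]
pen2 [0.4351 0.0093 0.01  ]
rockTop [0.4076 0.2931 0.2   ]
rockR [0.2372 0.0167 0.2   ]
rockL [0.2876 0.459  0.2   ]
[array([413.91967112, 592.79319154]), array([423.83808682, 680.51900622])]
0 [523.39236998 422.96801608] [279.37286606 466.97719666]
0.1 [520.22286765 361.58380286] [288.56290942 398.23813538]
0.2 [516.78403614 294.98345238] [298.44797763 324.3004745 ]
0.3 [513.0400227  222.47259904] [309.11001435 244.55129743]
```

Weight-like candidates in the top view (800x600): large (471,321), small (510,331), medium (548,334), red (486,234) and purple (527,404). By the description it is the steel one at (548,334). Dark bottles: the one at (272,190) stands on the pan, and the smaller one at (228,189) is a decoy.

step_arm:
  plan:
    - [[30,-25.4,0],0]
    - [[30,-25.4,0],0]
    - [[30,-25.4,0],0]
    - [[30,-25.4,0],0]
    - [[30,-25.4,0],0]
  grip: 123
  newtons: 20

```text
time_s: 0.52
ee_pos: [0.2738, -0.4406, 0.2219]
ee_rot: [-3.141, 0.0, 0.26]
force: [0.2, 0.3, 0.5]
grip_width: 0.0613
grasp_force: 0.0
```

step_arm:
  plan:
    - [[30,-25.4,0],0]
    - [[30,-25.4,0],0]
    - [[30,-25.4,0],0]
    - [[30,-25.4,0],0]
    - [[30,-25.4,0],0]

```text
time_s: 0.93
ee_pos: [0.386, -0.2792, 0.2223]
ee_rot: [-3.141, 0.0, 0.26]
force: [0.1, -0.1, 1.1]
grip_width: 0.0452
grasp_force: 0.0
```

step_arm:
  plan:
    - [[30,-25.4,0],0]
    - [[30,-25.4,0],0]
    - [[0,0,0],5.7]
    - [[0,0,0],5.7]
    - [[0,0,0],0]

```text
time_s: 1.35
ee_pos: [0.4306, -0.2154, 0.2222]
ee_rot: [-3.141, 0.001, 0.061]
force: [-0.1, -0.7, 0.3]
grip_width: 0.0452
grasp_force: 0.0
```

```bash
python3 - <<'E'
from h import *
d=grab('wrist','w1')
print(d['camera_matrix'].round(1).tolist(),d['pose'].round(3).tolist());s=arm.get_state();print(s['time_s'],s['ee_pos'],s['ee_rot'],s['grip_width'],s['force'])
cv2.imwrite('pics/w1b.png',cv2.resize(d['color'][...,::-1],(800,600),interpolation=cv2.INTER_CUBIC))
E
```

```text
[[312.5, 0.0, 254.2], [0.0, 312.5, 190.7], [0.0, 0.0, 1.0]] [[0.059, 0.956, 0.286, 0.509], [-0.998, 0.057, 0.017, -0.211], [-0.0, -0.286, 0.958, 0.384], [0.0, 0.0, 0.0, 1.0]]
1.4 [ 0.4303756  -0.2159822   0.22219227] [-3.14122039e+00  5.60905194e-04  6.46315203e-02] 0.04517309569859189 [ 0.33473722 -0.55913224  0.07219395]
```

View pics/w1b.png

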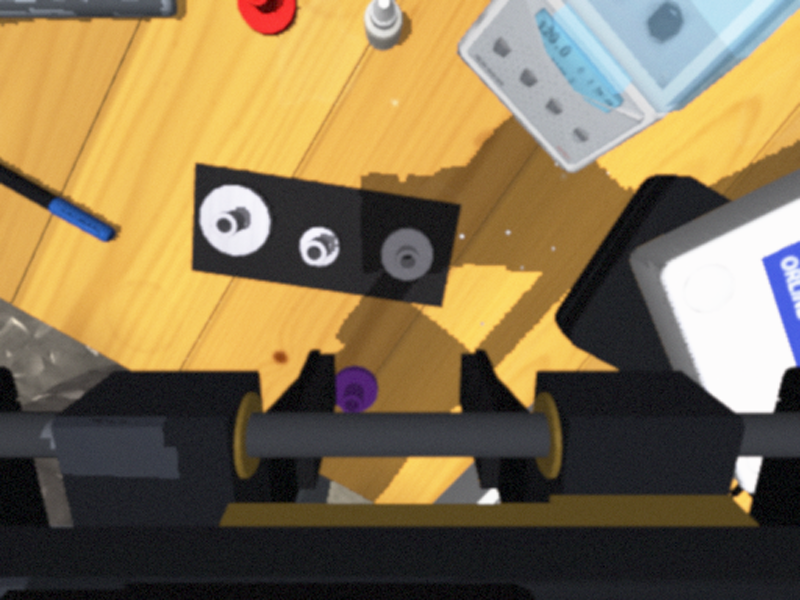

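The close view shows the large weight at (235,220), the small one at (320,246) and the medium one, in shadow, at (407,255). The purple decoy is at (355,388). The choice holds.

```bash
python3 - <<'E'
from h import *
k=.64
c=load('w1')['c'];x0,y0=225,135
cv2.imwrite('pics/w1c.png',cv2.resize(c[y0:y0+60,x0:x0+80,::-1],None,fx=9,fy=9,interpolation=cv2.INTER_CUBIC))
print(atz('w1',407*k,254*k,.013),atz('w1',407*k,259*k,.037))
E
```

```text
[ 0.43428475 -0.22262589  0.013     ] [ 0.43545266 -0.22208818  0.037     ]
```

View pics/w1c.png

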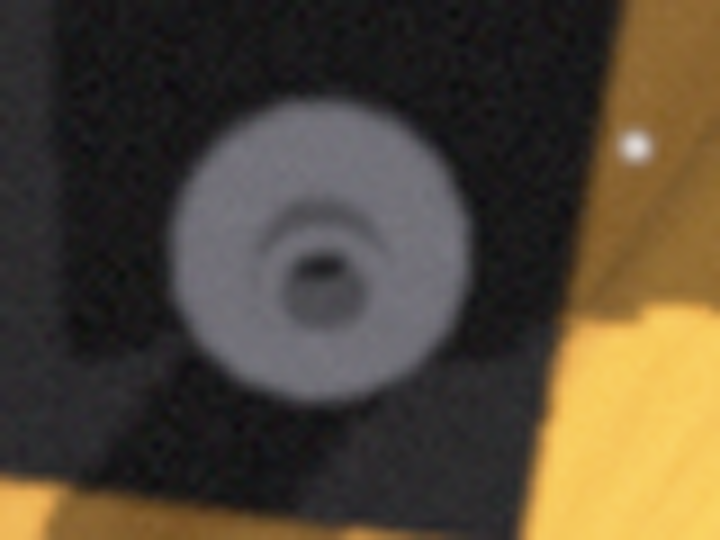

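```bash
python3 - <<'E'
from h import *
a=atz('w1',260.3,162.4,.013);b=atz('w1',260.5,167,.037);print(a,b)
p=(a+b)/2; s=arm.get_state(); print(tool(np.r_[p[:2],.016]-s['ee_pos']))
# balance pans in scene image for reference
E
```

```text
[ 0.43446746 -0.22239654  0.013     ] [ 0.43402591 -0.22220396  0.037     ]
[  3.57059159   6.63164134 206.1878471 ]
```

step_arm:
  plan:
    - [[3.6,6.6,30],0]
    - [[0,0,35],0]
    - [[0,0,35],0]
    - [[0,0,35],0]
    - [[0,0,35],0]

```text
time_s: 1.82
ee_pos: [0.4339, -0.2235, 0.0511]
ee_rot: [3.141, -0.0, 0.064]
force: [1.0, -0.5, -0.8]
grip_width: 0.0449
grasp_force: 0.0
```

step_arm:
  plan:
    - [[0,0,20],0]
    - [[0,0,10],0]
    - [[0,0,5],0]
    - [[0,0,0],0]

```text
time_s: 2.15
ee_pos: [0.434, -0.2232, 0.0171]
ee_rot: [-3.141, 0.001, 0.062]
force: [-0.0, -0.2, 0.3]
grip_width: 0.045
grasp_force: 0.0
```

```bash
python3 - <<'E'
from h import *
d=grab('wrist','w2');s=arm.get_state();print(s['time_s'],s['ee_pos'],s['ee_rot'],s['grip_width'],s['force'])
cv2.imwrite('pics/w2b.png',d['color'][140:,100:420,::-1])
E
```

```text
2.2 [ 0.43486917 -0.22362693  0.01830496] [ 3.14096360e+00 -7.67583027e-04  6.22429260e-02] 0.045375156946645796 [ 0.44989771  0.80377782 -0.00268842]
```

View pics/w2b.png

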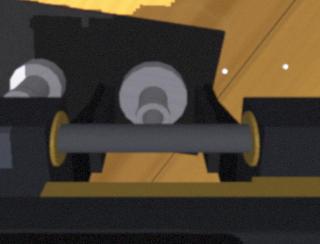

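The neck top, at about (152,115) in the crop, stands between the fingers. Closing now.

step_arm:
  plan:
    - [[0,0,0],0]
    - [[0,0,0],0]
    - [[0,0,0],0]
    - [[0,0,0],0]
    - [[0,0,0],0]
  grip: 255
  newtons: 20

```text
time_s: 2.62
ee_pos: [0.4348, -0.2231, 0.0182]
ee_rot: [3.141, -0.001, 0.062]
force: [-0.2, -0.7, 0.3]
grip_width: 0.0198
grasp_force: 0.0
```

```bash
python3 - <<'E'
from h import *
d=grab('wrist','w3');s=arm.get_state();print(s['time_s'],s['ee_pos'],s['ee_rot'],s['grip_width'],s['grasp_force'],s['force'])
print(proj('w2',(.4345,-.2234,.037)),proj('w2',(.4345,-.2234,.013)))
c=d['color'][170:290,190:320,::-1]
cv2.imwrite('pics/w3b.png',cv2.resize(c,None,fx=5,fy=5,interpolation=cv2.INTER_CUBIC))
E
```

```text
2.6667 [ 0.43467158 -0.22302196  0.01800032] [ 3.14112968e+00 -6.31687277e-04  6.19527762e-02] 0.01585118676990139 20.15044430270791 [ 0.37829243 -0.11920018  4.24392578]
(np.float64(255.03521988481472), np.float64(258.3622121449623)) (np.float64(254.9441046642877), np.float64(237.9159830020443))
```

View pics/w3b.png

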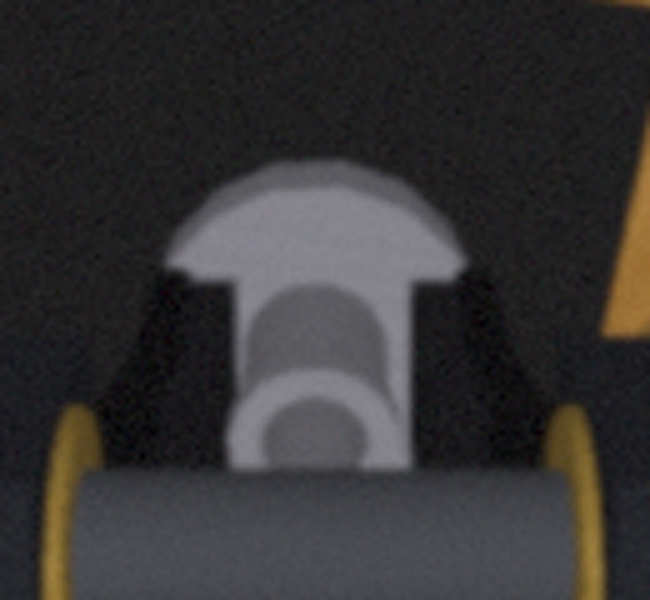

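step_arm:
  plan:
    - [[0,0,-8],0]
    - [[0,0,-25],0]
    - [[0,0,-35],0]
    - [[20,-15,-18],0]
    - [[20,-15,-18],0]

```text
time_s: 3.08
ee_pos: [0.473, -0.1911, 0.124]
ee_rot: [3.14, -0.002, 0.059]
force: [0.4, -0.8, -1.0]
grip_width: 0.0158
grasp_force: 20.0
```

step_arm:
  plan:
    - [[20,-16,-18],0]
    - [[20,-16,-18],0]
    - [[20,-16,-18],0]
    - [[20,-16,-18],0]
    - [[20,-16,-18],0]

```text
time_s: 3.5
ee_pos: [0.5678, -0.1033, 0.2129]
ee_rot: [-3.142, 0.0, 0.062]
force: [0.5, -0.0, -1.0]
grip_width: 0.0159
grasp_force: 20.0
```

step_arm:
  plan:
    - [[20,-16,-18],0]
    - [[20,-16,-18],0]
    - [[20,-16,-18],0]
    - [[20,-16,-18],0]
    - [[12,-10,0],0]

```text
time_s: 3.92
ee_pos: [0.6575, -0.0231, 0.2888]
ee_rot: [3.141, -0.007, 0.063]
force: [0.5, 0.3, -0.5]
grip_width: 0.0158
grasp_force: 20.0
```

step_arm:
  plan:
    - [[0,0,0],0]
    - [[0,0,0],0]

```text
time_s: 4.08
ee_pos: [0.6543, -0.0243, 0.2833]
ee_rot: [3.142, 0.001, 0.063]
force: [-0.1, -0.8, -1.8]
grip_width: 0.016
grasp_force: 20.0
```

```bash
python3 - <<'E'
from h import *
d=grab('wrist','w4');s=arm.get_state();print(s['time_s'],s['ee_pos'],s['ee_rot'],s['grip_width'],s['grasp_force'],s['force'])
print(proj('w4',(.657,-.024,.116)))
cv2.imwrite('pics/w4b.png',cv2.resize(d['color'][60:220,160:360,::-1],None,fx=3.75,fy=3.75,interpolation=cv2.INTER_CUBIC))
E
```

```text
4.1333 [ 0.65376664 -0.02490468  0.28278855] [3.14155171e+00 2.06003046e-03 6.24250704e-02] 0.015528674044213327 19.999447893351316 [-0.30716814  0.30002286 -0.45197782]
(np.float64(254.14549258128494), np.float64(170.77159164658275))
```

View pics/w4b.png

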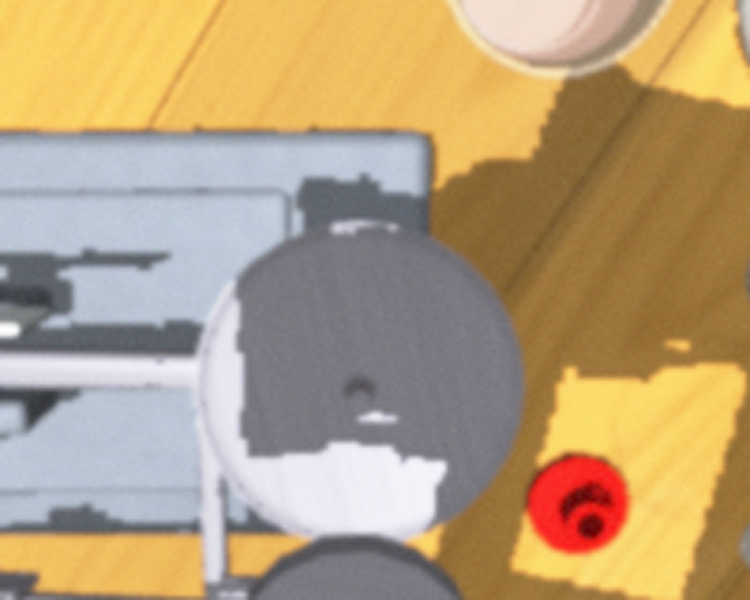

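```bash
python3 - <<'E'
from h import *
c=load('w4')['c'][145:185,235:285].astype(float).mean(2)
c=np.clip((c-70)*255/90,0,255).astype('uint8'); print(c.min(),c.max())
cv2.imwrite('pics/w4c.png',cv2.resize(c,None,fx=15,fy=15,interpolation=cv2.INTER_CUBIC))
for z in(.094,.116):print(proj('w4',(.657,-.024,z)))
E
```

```text
44 255
(np.float64(254.14071223195802), np.float64(166.43824206107934))
(np.float64(254.14549258128494), np.float64(170.77159164658275))
```

View pics/w4c.png

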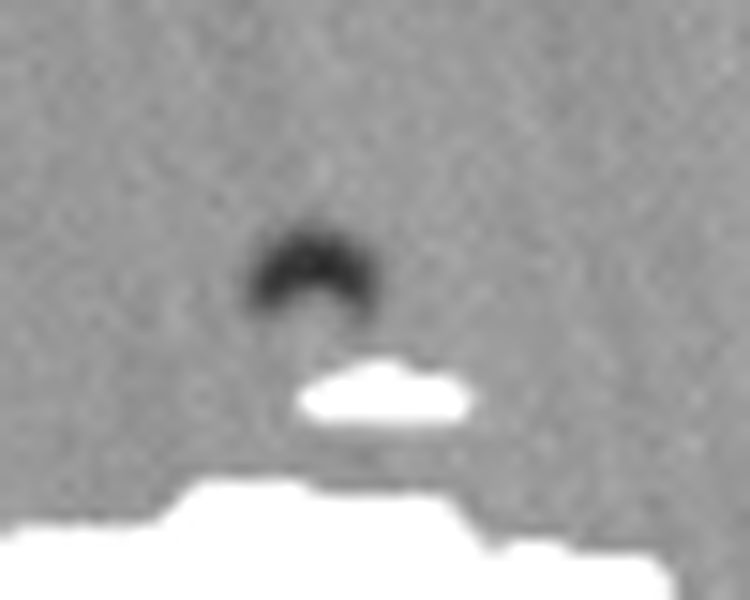

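The dark crescent is the spindle's shaded side, centred on column 314 of the crop. That puts the spindle's base at about (314,295) and its top at about (314,355).

```bash
python3 - <<'E'
from h import *
a=atz('w4',255.4,168.2,.116);b=atz('w4',255.4,164.2,.094);print(a,b)
s=arm.get_state();print(s['ee_pos'],tool((a+b)/2+[0.0004,-.0007,0]-s['ee_pos']))
# same points through the held bore in this frame: expected pixel of bore top
p=np.array(s['ee_pos']);print(proj('w4',p+[0,0,.019]))
E
```

```text
[ 0.65990996 -0.02517051  0.116     ] [ 0.65969335 -0.02527448  0.094     ]
[ 0.65376664 -0.02490468  0.28278855] [  6.72522089   1.40999384 177.77512939]
(np.float64(255.6098444095178), np.float64(259.01343143513196))
```

step_arm:
  plan:
    - [[5.5,1.2,20],0]
    - [[0,0,35],0]
    - [[0,0,35],0]
    - [[0,0,30],0]
    - [[0,0,18],0]

```text
time_s: 4.55
ee_pos: [0.6563, -0.0265, 0.1403]
ee_rot: [-3.14, 0.007, 0.061]
force: [-0.0, -1.1, -1.2]
grip_width: 0.0157
grasp_force: 20.0
```

step_arm:
  plan:
    - [[0,0,4],0]
    - [[0,0,0],0]
    - [[0,0,0],0]
    - [[0,0,0],0]

```text
time_s: 4.88
ee_pos: [0.6614, -0.0264, 0.1441]
ee_rot: [3.141, -0.004, 0.061]
force: [-0.3, 0.4, -0.5]
grip_width: 0.0158
grasp_force: 20.0
```

step_arm:
  plan:
    - [[0,0,0],0]

```text
time_s: 4.97
ee_pos: [0.6615, -0.0262, 0.1442]
ee_rot: [3.141, -0.004, 0.062]
force: [-0.6, 0.3, -1.4]
grip_width: 0.0161
grasp_force: 20.0
```

step_arm:
  plan:
    - [[0,0,0],0]

```text
time_s: 5.05
ee_pos: [0.6612, -0.026, 0.1436]
ee_rot: [3.141, -0.003, 0.062]
force: [-0.4, -0.0, -1.5]
grip_width: 0.016
grasp_force: 20.0
```

step_arm:
  plan:
    - [[0,0,0],0]

```text
time_s: 5.13
ee_pos: [0.6608, -0.0259, 0.1428]
ee_rot: [3.141, -0.002, 0.062]
force: [-0.2, -0.4, -1.2]
grip_width: 0.0161
grasp_force: 20.0
```

step_arm:
  plan:
    - [[0,0,2],0]
    - [[0,0,2],0]
    - [[0,0,1.5],0]
    - [[0,0,1.5],0]
    - [[0,0,1],0]

```text
time_s: 5.55
ee_pos: [0.6599, -0.0257, 0.133]
ee_rot: [-3.141, 0.001, 0.062]
force: [-0.5, -0.8, -1.1]
grip_width: 0.0156
grasp_force: 20.0
```

step_arm:
  plan:
    - [[0,0,1],0]
    - [[0,0,1],0]
    - [[0,0,1],0]
    - [[0,0,1],0]

```text
time_s: 5.88
ee_pos: [0.6602, -0.0258, 0.1295]
ee_rot: [-3.142, -0.0, 0.062]
force: [0.0, -0.5, -0.8]
grip_width: 0.0159
grasp_force: 20.0
```

step_arm:
  plan:
    - [[0,0,1],0]
    - [[0,0,1],0]
    - [[0,0,1],0]

```text
time_s: 6.13
ee_pos: [0.6602, -0.0258, 0.1265]
ee_rot: [3.142, -0.0, 0.062]
force: [-0.4, -0.6, -1.2]
grip_width: 0.0161
grasp_force: 20.0
```

step_arm:
  plan:
    - [[0,0,0],0]

```text
time_s: 6.22
ee_pos: [0.6601, -0.0257, 0.1263]
ee_rot: [-3.141, 0.0, 0.062]
force: [-0.3, 0.2, -1.2]
grip_width: 0.0156
grasp_force: 20.0
```

step_arm:
  plan:
    - [[0,0,0],0]

```text
time_s: 6.3
ee_pos: [0.6601, -0.0258, 0.1265]
ee_rot: [-3.142, 0.0, 0.062]
force: [0.7, -0.1, -0.5]
grip_width: 0.0159
grasp_force: 20.0
```

step_arm:
  plan:
    - [[0,0,0],0]

```text
time_s: 6.38
ee_pos: [0.6602, -0.0258, 0.1265]
ee_rot: [-3.142, 0.0, 0.062]
force: [-1.4, -0.3, -0.9]
grip_width: 0.016
grasp_force: 20.0
```

step_arm:
  plan:
    - [[0,0,0],0]

```text
time_s: 6.47
ee_pos: [0.6602, -0.0258, 0.1266]
ee_rot: [3.142, -0.0, 0.062]
force: [0.1, 0.2, -2.0]
grip_width: 0.016
grasp_force: 20.0
```

```bash
python3 - <<'E'
from h import *
for i in range(5):
    d=grab('scene','s5');s=arm.get_state();print(s['time_s'],s['ee_pos'].round(4),s['force'].round(2),s['wrist_torque'].round(3))
grab('top','t5')
# beam tilt proxy: compare bottle region between start and now
for a,b in(('s0','s5'),('t0','t5')):
    A=load(a)['c'].astype(int);B=load(b)['c'].astype(int);D=np.abs(A-B).sum(2)>60
    print(a,D[180:240,140:200].sum() if a=='s0' else D[100:150,160:220].sum())
E
```

```text
6.5167 [ 0.6602 -0.0258  0.1266] [ 0.57 -0.46 -0.84] [ 0.027 -0.009 -0.009]
6.5667 [ 0.6602 -0.0258  0.1266] [ 0.72 -0.1  -1.26] [ 0.04  -0.011  0.065]
6.6167 [ 0.6602 -0.0258  0.1266] [-0.1  -0.42  0.16] [ 0.031 -0.042 -0.048]
6.6667 [ 0.6602 -0.0258  0.1266] [ 0.12  0.66 -0.84] [-0.002  0.025  0.016]
6.7167 [ 0.6602 -0.0258  0.1266] [-0.07  0.37 -0.83] [0.001 0.029 0.005]
s0 1521
t0 2387
```

step_arm:
  plan:
    - [[0,0,1],0]
    - [[0,0,1],0]
    - [[0,0,1],0]
    - [[0,0,1],0]
    - [[0,0,1],0]

```text
time_s: 7.18
ee_pos: [0.6602, -0.0257, 0.1214]
ee_rot: [-3.142, -0.0, 0.062]
force: [-0.4, 0.6, -1.0]
grip_width: 0.0158
grasp_force: 20.0
```

```bash
cat >> h.py <<'E'
def track(f,cam='s'):
    A=load(cam+'0')['c'];B=load(f)['c']
    x,y,w,h=(143,186,30,28) if cam=='s' else (164,112,22,22)
    T=A[y:y+h,x:x+w]; r=cv2.matchTemplate(B[y-15:y+h+15,x-15:x+w+15],T,cv2.TM_CCOEFF_NORMED)
    _,m,_,p=cv2.minMaxLoc(r); px,py=p
    def sub(a,b,c): return (a-c)/(2*(a-2*b+c))
    return px-15+sub(r[py,px-1],r[py,px],r[py,px+1]),py-15+sub(r[py-1,px],r[py,px],r[py+1,px]),m
E
python3 - <<'E'
from h import *
F=[]
for i in range(6):
    d=grab('scene','s6');s=arm.get_state();F.append(s['force'])
print(s['time_s'],s['ee_pos'],np.mean(F,0),np.std(F,0));print(track('s5'),track('s6'))
print(proj('s0',(.645,.23,.06)),proj('s0',(.645,.23,.07)))
E
```

```text
7.4833 [ 0.66013014 -0.02575798  0.12154941] [-0.05192913  0.16711957 -1.26250285] [0.29588294 0.45757919 0.50594098]
(np.float32(0.010886592), np.float32(0.019834876), 0.9972469806671143) (np.float32(0.009320056), np.float32(0.018609323), 0.9981768727302551)
(np.float64(162.80455538623187), np.float64(212.8030308759216)) (np.float64(162.38121174762492), np.float64(209.34733184497276))
```

step_arm:
  plan:
    - [[0,0,1],0]
    - [[0,0,1],0]
    - [[0,0,1],0]
    - [[0,0,1],0]
    - [[0,0,1],0]

```text
time_s: 7.9
ee_pos: [0.6601, -0.0258, 0.1164]
ee_rot: [-3.142, 0.0, 0.062]
force: [0.7, -0.5, -1.2]
grip_width: 0.0156
grasp_force: 20.0
```

step_arm:
  plan:
    - [[0,0,1],0]
    - [[0,0,1],0]
    - [[0,0,1],0]
    - [[0,0,1],0]
    - [[0,0,1],0]

```text
time_s: 8.32
ee_pos: [0.6601, -0.0258, 0.1114]
ee_rot: [-3.142, 0.0, 0.062]
force: [1.1, -0.1, -0.3]
grip_width: 0.0161
grasp_force: 20.0
```

```bash
cat >m.py <<'E'
from h import *
import sys
F=[]
for i in range(5):
    d=grab('scene',sys.argv[1]);s=arm.get_state();F.append(s['force'])
print(s['time_s'],s['ee_pos'],np.mean(F,0).round(2),np.std(F,0).round(2),s['grip_width']);print(track(sys.argv[1]))
E
python3 m.py s7
```

```text
8.5667 [ 0.66010752 -0.02575371  0.11150327] [ 0.33  0.13 -1.02] [0.2  0.49 0.22] 0.015957936619645473
(np.float32(0.008115705), np.float32(0.019564293), 0.9969619512557983)
```

step_arm:
  plan:
    - [[0,0,0.7],0]
    - [[0,0,0.7],0]
    - [[0,0,0.6],0]

```text
time_s: 8.82
ee_pos: [0.6601, -0.0258, 0.1095]
ee_rot: [3.142, -0.0, 0.062]
force: [0.5, 0.0, -1.4]
grip_width: 0.016
grasp_force: 20.0
```

```bash
python3 m.py s8
```

```text
9.0667 [ 0.66011435 -0.02577408  0.10951339] [ 0.52  0.58 -1.06] [0.27 0.57 0.33] 0.016009751688710265
(np.float32(0.0045027216), np.float32(0.021594021), 0.9979686141014099)
```

step_arm:
  plan:
    - [[0,0,0.5],0]
    - [[0,0,0.5],0]
    - [[0,0,0],0]

```text
time_s: 9.32
ee_pos: [0.6602, -0.0258, 0.1086]
ee_rot: [3.142, -0.0, 0.062]
force: [-0.1, -0.1, 1.2]
grip_width: 0.0165
grasp_force: 20.0
```

```bash
python3 m.py s9
```

```text
9.5667 [ 0.66017931 -0.02578393  0.10861785] [ 0.06  0.28 -0.52] [0.25 0.52 0.28] 0.01565185660498129
(np.float32(0.00892528), np.float32(0.022853425), 0.9969745874404907)
```

step_arm:
  plan:
    - [[0,0,0.4],0]
    - [[0,0,0.4],0]
    - [[0,0,0],0]

```text
time_s: 9.82
ee_pos: [0.6602, -0.0259, 0.1077]
ee_rot: [3.141, -0.0, 0.062]
force: [0.1, -0.3, -0.6]
grip_width: 0.0159
grasp_force: 20.0
```

```bash
python3 m.py s10
```

```text
10.0667 [ 0.66020624 -0.02581249  0.10781625] [ 0.24 -0.08  0.33] [0.61 0.39 0.37] 0.015862756452762597
(np.float32(-0.0055862083), np.float32(-0.018999005), 0.993624746799469)
```

step_arm:
  plan:
    - [[0,0,-0.4],0]
    - [[0,0,0],0]
    - [[0,0,0],0]

```text
time_s: 10.32
ee_pos: [0.6602, -0.0258, 0.1082]
ee_rot: [3.142, -0.0, 0.062]
force: [0.4, -0.4, -0.3]
grip_width: 0.0159
grasp_force: 20.0
```

step_arm:
  plan:
    - [[0,0,0],0]
    - [[0,0,0],0]
    - [[0,0,0],0]
    - [[0,0,0],0]
    - [[0,0,0],0]
  grip: 150
  newtons: 5

```text
time_s: 10.73
ee_pos: [0.6601, -0.0257, 0.1081]
ee_rot: [-3.142, 0.0, 0.062]
force: [-0.5, 0.0, 0.8]
grip_width: 0.0344
grasp_force: 0.0
```

step_arm:
  plan:
    - [[0,0,-4],0]
    - [[0,0,-8],0]
    - [[0,0,-14],0]
    - [[0,0,-25],0]
    - [[0,0,-35],0]

```text
time_s: 11.15
ee_pos: [0.6584, -0.0255, 0.1932]
ee_rot: [-3.141, 0.005, 0.062]
force: [0.5, -0.2, 0.4]
grip_width: 0.0357
grasp_force: 0.0
```

step_arm:
  plan:
    - [[0,0,-35],0]
    - [[0,0,-35],0]
    - [[0,0,-20],0]
    - [[0,0,0],0]
    - [[0,0,0],0]

```text
time_s: 11.57
ee_pos: [0.6613, -0.0259, 0.288]
ee_rot: [3.14, -0.006, 0.062]
force: [-0.2, -0.1, -0.7]
grip_width: 0.0358
grasp_force: 0.0
```

```bash
python3 - <<'E'
from h import *
d=grab('wrist','w11');s=arm.get_state();print(s['time_s'],s['ee_pos'],s['grip_width'],s['force'])
grab('top','t11');grab('scene','s11');print(track('s11'))
a=d['color'][100:240,130:330,::-1]; b=load('t11')['c'][90:170,150:310,::-1]
A=cv2.resize(a,(570,399),interpolation=cv2.INTER_CUBIC);B=cv2.resize(b,(400,200),interpolation=cv2.INTER_CUBIC)
C=np.zeros((600,570,3),'uint8');C[:399]=A;C[400:600,:400]=B;cv2.imwrite('pics/c11.png',C)
E
```

```text
11.6167 [ 0.66027416 -0.025793    0.28536445] 0.036180633833115664 [ 0.75149791 -1.00095392 -0.16397307]
(np.float32(0.009636411), np.float32(0.015865028), 0.9985877275466919)
```

View pics/c11.png

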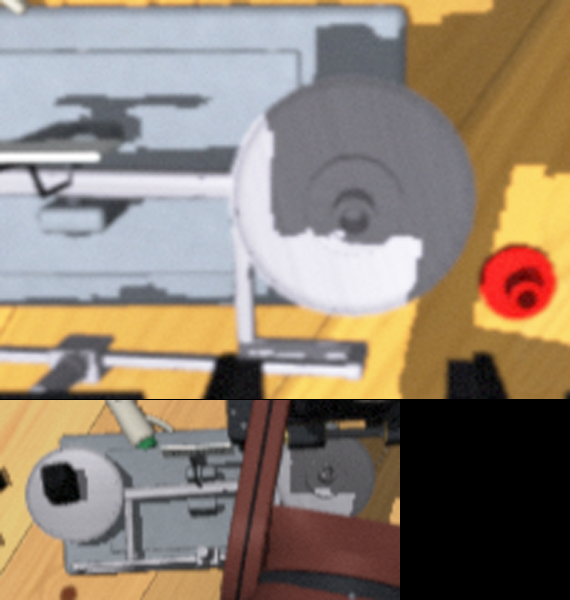

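The medium weight is flat over the spindle with the bore round it, at about (352,210) in the crop. The poise block is at about (85,345).

step_arm:
  plan:
    - [[-19.4,-30.3,-4],0]
    - [[-19.4,-30.3,-4],0]
    - [[-19.4,-30.3,-4],0]
    - [[-19.4,-30.3,0],0]
    - [[0,0,0],0]

```text
time_s: 12.13
ee_pos: [0.5715, 0.0951, 0.2949]
ee_rot: [-3.139, 0.004, 0.066]
force: [1.0, -1.3, 0.1]
grip_width: 0.0357
grasp_force: 0.0
```

step_arm:
  plan:
    - [[0,0,0],0]
    - [[0,0,0],0]

```text
time_s: 12.3
ee_pos: [0.5749, 0.0902, 0.295]
ee_rot: [3.141, 0.002, 0.062]
force: [0.2, -0.1, 0.4]
grip_width: 0.0359
grasp_force: 0.0
```

```bash
python3 - <<'E'
from h import *
d=grab('wrist','w12');s=arm.get_state();print(s['time_s'],s['ee_pos'],s['ee_rot'])
c=d['color'][100:220,180:340,::-1]
cv2.imwrite('pics/w12b.png',cv2.resize(c,None,fx=5,fy=5,interpolation=cv2.INTER_CUBIC))
print(proj('w12',s['ee_pos']*[1,1,0]+[0,0,.127]))
E
```

```text
12.35 [0.57520474 0.08973207 0.29506753] [3.14123275e+00 1.62513564e-03 6.14022381e-02]
(np.float64(254.6791221771545), np.float64(172.65363592130967))
```

View pics/w12b.png

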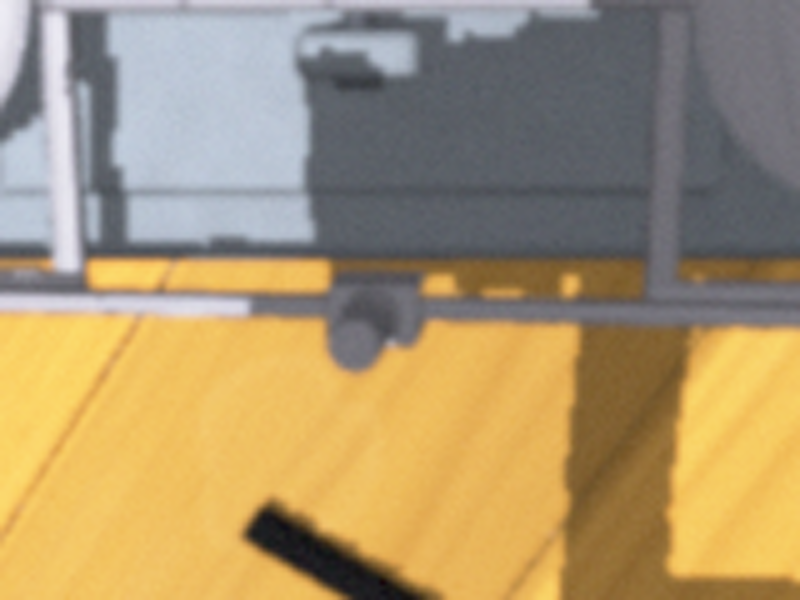

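```bash
python3 - <<'E'
from h import *
a=atz('w12',251,168,.128);s=arm.get_state();print(a,s['ee_pos'])
# balance frame: spindle axis offset; pans midpoints
yaw=.0615;Rb=np.array([[np.cos(yaw),-np.sin(yaw)],[np.sin(yaw),np.cos(yaw)]])
for c in ([.652,.100],):print(Rb.T@(a[:2]-c))
print(tool(np.r_[a[0],a[1]-.0014,.100]-s['ee_pos']))
# bar line and pan centre check from wrist frame: block centre
print(atz('w12',180+375/5,100+310/5,.094))
E
```

```text
[0.58032024 0.09400849 0.128     ] [0.57520474 0.08973207 0.29506753]
[-0.07191249 -0.00157465]
[  5.59937771  -2.62729776 195.05775224]
[0.58025291 0.08959034 0.094     ]
```

The knob top is at about (357,342) in the crop and the poise block at about (375,310). The poise is now near 10 mm.

step_arm:
  plan:
    - [[5.6,-2.6,30],0]
    - [[0,0,40],0]
    - [[0,0,35],0]
    - [[0,0,30],0]
    - [[0,0,20],0]

```text
time_s: 12.77
ee_pos: [0.5788, 0.0918, 0.1363]
ee_rot: [3.142, 0.006, 0.06]
force: [-0.7, -0.1, -0.8]
grip_width: 0.0357
grasp_force: 0.0
```

step_arm:
  plan:
    - [[0,0,16],0]
    - [[0,0,12],0]
    - [[0,0,8],0]
    - [[0,0,4],0]
    - [[0,0,0],0]

```text
time_s: 13.18
ee_pos: [0.5806, 0.0929, 0.1005]
ee_rot: [3.142, 0.001, 0.061]
force: [-0.4, 0.4, 0.4]
grip_width: 0.0357
grasp_force: 0.0
```

step_arm:
  plan:
    - [[0,0,0],0]
    - [[0,0,0],0]
    - [[0,0,0],0]

```text
time_s: 13.43
ee_pos: [0.5815, 0.0934, 0.1025]
ee_rot: [3.142, -0.002, 0.062]
force: [0.1, 0.5, -0.1]
grip_width: 0.0354
grasp_force: 0.0
```

step_arm:
  plan:
    - [[0,0,0],0]
    - [[0,0,0],0]
    - [[0,0,0],0]
    - [[0,0,0],0]
  grip: 255
  newtons: 3

```text
time_s: 13.77
ee_pos: [0.5807, 0.0934, 0.1013]
ee_rot: [3.142, -0.0, 0.062]
force: [0.2, -0.1, 0.1]
grip_width: 0.0169
grasp_force: 0.0
```

```bash
python3 m.py s13
```

```text
14.0167 [0.58066518 0.09321757 0.10115674] [-0.05 -0.86  0.61] [0.33 0.57 0.5 ] 0.015022018941162132
(np.float32(-0.061331082), np.float32(-0.17764322), 0.9824197292327881)
```

step_arm:
  plan:
    - [[0,1.5,-0.2],0]
    - [[0,2.5,-0.3],0]
    - [[0,3,-0.4],0]
    - [[0,3,-0.4],0]
    - [[0,3,-0.4],0]

```text
time_s: 14.43
ee_pos: [0.581, 0.0801, 0.1023]
ee_rot: [-3.141, 0.001, 0.062]
force: [0.2, 1.0, -4.1]
grip_width: 0.0129
grasp_force: 3.0
```

step_arm:
  plan:
    - [[0,3,-0.4],0]
    - [[0,3,-0.4],0]
    - [[0,3,-0.4],0]
    - [[0,2,-0.2],0]
    - [[0,1,-0.1],0]

```text
time_s: 14.85
ee_pos: [0.5819, 0.0679, 0.1042]
ee_rot: [3.142, 0.001, 0.061]
force: [-0.2, 1.4, -4.1]
grip_width: 0.0133
grasp_force: 3.0
```

```bash
python3 m.py s14
```

```text
15.1 [0.58195014 0.06831136 0.10437264] [-0.94 -0.05 -2.53] [0.55 0.54 0.27] 0.01315623087987061
(np.float32(-0.74399894), np.float32(-1.826442), 0.8449788093566895)
```

step_arm:
  plan:
    - [[0,0,0],0]
    - [[0,0,0],0]
    - [[0,0,-3],0]
    - [[0,0,-3],0]
    - [[0,0,-4],0]
  grip: 123

```text
time_s: 15.52
ee_pos: [0.5825, 0.0684, 0.115]
ee_rot: [3.142, -0.001, 0.062]
force: [-0.8, -0.3, -0.1]
grip_width: 0.0386
grasp_force: 0.0
```

step_arm:
  plan:
    - [[0,0,-10],0]
    - [[0,0,-10],0]
    - [[0,0,-10],0]
    - [[0,0,0],0]
    - [[0,0,0],0]

```text
time_s: 15.93
ee_pos: [0.5831, 0.0684, 0.1459]
ee_rot: [3.141, -0.003, 0.062]
force: [-0.2, 0.5, 0.5]
grip_width: 0.0449
grasp_force: 0.0
```

step_arm:
  plan:
    - [[0,0,0],0]
    - [[0,0,0],0]
    - [[0,0,0],0]
    - [[0,0,0],0]
    - [[0,0,0],0]

```text
time_s: 16.35
ee_pos: [0.5819, 0.0684, 0.1438]
ee_rot: [-3.141, 0.001, 0.062]
force: [0.5, -0.6, -0.4]
grip_width: 0.0448
grasp_force: 0.0
```

```bash
python3 m.py s15; python3 - <<'E'
from h import *
d=grab('wrist','w15');cv2.imwrite('pics/w15b.png',np.hstack([cv2.resize(load('s15')['c'][150:270,120:280,::-1],(480,360),interpolation=cv2.INTER_CUBIC),cv2.resize(d['color'][:,170:340,::-1],(320,360))[:,:320]]))
E
```

```text
16.6 [0.58216173 0.06839005 0.14429144] [ 0.05  0.02 -0.1 ] [0.09 0.42 0.52] 0.04515529849487963
(np.float32(-0.29926357), np.float32(-0.5557935), 0.9489588141441345)
```

View pics/w15b.png

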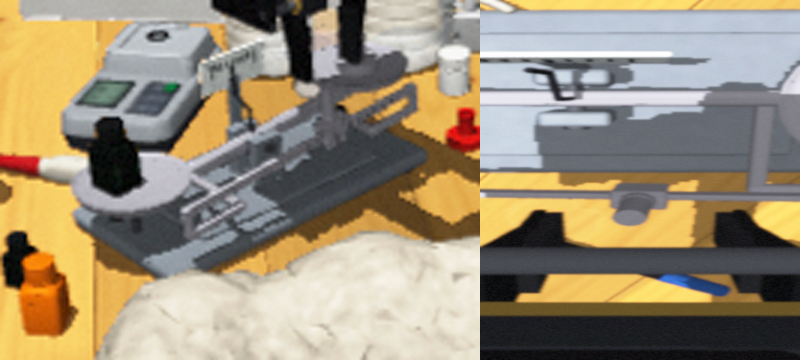

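The scene crop shows the bottle on the left pan at (118,155), the weight on the right pan and the poise free of the fingers.

```bash
cat >> h.py <<'E'
def dark(f):
    g=load(f)['c'][175:222,143:180].astype(float).mean(2)
    w=np.clip((60-g)/40,0,1); w[g>60]=0
    yy,xx=np.mgrid[:g.shape[0],:g.shape[1]]
    return (w*xx).sum()/w.sum(),(w*yy).sum()/w.sum(),w.sum()
E
cat > b.py <<'E'
from h import *
import sys
for f in sys.argv[1:]:
    if f[0]=='!': f=f[1:];d=grab('scene',f)
    x,y,n=dark(f);x0,y0,_=dark('s0')
    # expected level shift
    e=np.array(proj('s0',(.645,.23,.092+.0156)))-np.array(proj('s0',(.645,.23,.092)))
    th=-.12+.12*((y-y0)/e[1]); print(f,round(x-x0,3),round(y-y0,3),round(n,1),'expected level',e.round(2),'theta',round(th,4),'poise mm to go R',round(-th/.006,2),arm.get_state()['time_s'])
E
python3 b.py s5 s11 s13 s14 s15 '!s16'
```

```text
s5 -0.155 0.426 370.8 expected level [-0.68 -5.55] theta -0.1292 poise mm to go R 21.54 16.65
s11 -0.205 0.254 368.7 expected level [-0.68 -5.55] theta -0.1255 poise mm to go R 20.92 16.65
s13 -0.516 -0.088 359.5 expected level [-0.68 -5.55] theta -0.1181 poise mm to go R 19.68 16.65
s14 -1.393 -1.825 351.9 expected level [-0.68 -5.55] theta -0.0806 poise mm to go R 13.43 16.65
s15 -0.625 -0.708 368.3 expected level [-0.68 -5.55] theta -0.1047 poise mm to go R 17.45 16.65
s16 -0.786 -0.868 356.8 expected level [-0.68 -5.55] theta -0.1012 poise mm to go R 16.87 16.7
```

step_arm:
  plan:
    - [[0,0,14],0]
    - [[0,0,14],0]
    - [[0,0,9],0]
    - [[0,0,5],0]
    - [[0,0,0],0]

```text
time_s: 17.12
ee_pos: [0.5811, 0.0684, 0.1008]
ee_rot: [-3.141, 0.003, 0.062]
force: [0.3, 0.4, 0.5]
grip_width: 0.0454
grasp_force: 0.0
```

```bash
python3 b.py '!s17' '!s18'
```

```text
s17 -0.895 -0.894 351.9 expected level [-0.68 -5.55] theta -0.1007 poise mm to go R 16.78 17.1667
s18 -0.885 -0.882 356.6 expected level [-0.68 -5.55] theta -0.1009 poise mm to go R 16.82 17.2167
```

step_arm:
  plan:
    - [[0,0,0],0]
    - [[0,0,0],0]
    - [[0,0,0],0]
    - [[0,0,0],0]
    - [[0,0,0],0]
  grip: 255
  newtons: 3

```text
time_s: 17.63
ee_pos: [0.5823, 0.0684, 0.1027]
ee_rot: [3.142, -0.001, 0.062]
force: [0.4, -0.8, 0.4]
grip_width: 0.0195
grasp_force: 0.0
```

step_arm:
  plan:
    - [[0,0,0],0]
    - [[0,0,0],0]

```text
time_s: 17.8
ee_pos: [0.5822, 0.0683, 0.1023]
ee_rot: [3.141, -0.0, 0.062]
force: [0.4, 0.0, -0.1]
grip_width: 0.0133
grasp_force: 2.9
```

```bash
python3 b.py '!s19'; python3 -c "
from h import *
s=arm.get_state();print(s['ee_pos'],s['force'],s['grip_width'])"
```

```text
s19 -1.222 -1.598 341.6 expected level [-0.68 -5.55] theta -0.0855 poise mm to go R 14.24 17.85
[0.58226263 0.06820789 0.10232777] [ 0.53100295 -0.54642567 -0.1304783 ] 0.013800840261033901
```

```bash
cat > e.py <<'E'
from h import *
import sys
def ecc(f,ref='s11'):
    A=cv2.cvtColor(load(ref)['c'],cv2.COLOR_RGB2GRAY);B=cv2.cvtColor(load(f)['c'],cv2.COLOR_RGB2GRAY)
    m=((A<60)*255).astype('uint8');z=np.zeros_like(m);z[178:217,145:178]=m[178:217,145:178];z=cv2.dilate(z,np.ones((3,3)))
    best=None
    for d in (0,-2,-4,-6,-8):
        W=np.float32([[1,0,-.15*-d],[0,1,d]])
        try:
            c,W=cv2.findTransformECC(A,B,W,cv2.MOTION_TRANSLATION,(3,100,1e-5),z,3)
            if best is None or c>best[0]: best=(c,W[0,2],W[1,2])
        except cv2.error: pass
    return np.round(best,3)
for f in sys.argv[1:]:
    if f[0]=='!': f=f[1:];grab('scene',f)
    r=ecc(f);print(f,r,'theta',round(-.12+.12*r[2]/-5.55,4),arm.get_state()['time_s'])
E
python3 e.py s0 s5 s11 s13 s14 s15 s16 s17 s19
python3 -c "
from h import *
for f in('s11','s19'):
    g=load(f)['c'].astype(int).mean(2).astype(int);print(g[184:220:1,156:168].mean(1).round().astype(int).tolist())"
```

```text
s0 [ 0.995 -0.008 -0.003] theta -0.1199 17.85
s5 [ 0.961 -0.025 -0.076] theta -0.1184 17.85
s11 [ 1. -0. -0.] theta -0.12 17.85
s13 [ 0.937 -0.158 -0.218] theta -0.1153 17.85
s14 [ 0.918 -0.581 -3.336] theta -0.0479 17.85
s15 [  0.44   -5.593 -27.244] theta 0.4691 17.85
s16 [ 0.877 -0.396 -3.028] theta -0.0545 17.85
s17 [ 0.872 -0.906 -1.931] theta -0.0782 17.85
s19 [ 0.925 -0.662 -2.281] theta -0.0707 17.85
[112, 115, 129, 132, 174, 177, 132, 107, 96, 87, 82, 77, 71, 32, 21, 16, 12, 24, 40, 32, 32, 35, 37, 38, 35, 30, 25, 16, 15, 32, 58, 83, 135, 181, 184, 182]
[116, 118, 132, 131, 122, 116, 117, 109, 97, 92, 83, 71, 51, 24, 22, 28, 47, 43, 41, 46, 48, 44, 42, 36, 23, 20, 29, 49, 80, 115, 158, 190, 189, 187, 174, 124]
```

```bash
cat > e.py <<'E'
from h import *
import sys
G=lambda f:cv2.cvtColor(load(f)['c'],cv2.COLOR_RGB2GRAY).astype(float)
def edge(f,cols,lo,hi,lev,sgn):
    g=cv2.GaussianBlur(G(f),(3,1),0);o=[]
    for c in cols:
        p=sgn*(g[lo:hi,c]-lev);k=[i for i in range(len(p)-1) if p[i]<0<=p[i+1]]
        o.append(lo+k[0]+p[k[0]]/(p[k[0]]-p[k[0]+1]) if k else np.nan)
    return np.array(o)
C=range(158,166)
def run(f):
    return edge(f,C,203,225,110,1), edge(f,range(150,176),215,240,130,-1)
r0=run('s11')
if __name__=='__main__':
  print(r0[0].round(1),r0[1].round(1))
  for f in sys.argv[1:]:
    if f[0]=='!': f=f[1:];grab('scene',f)
    r=run(f);a=np.nanmedian(r[0]-r0[0]);b=np.nanmedian(r[1]-r0[1])
    print(f,'base',a.round(2),'rim',b.round(2),np.isfinite(r[1]).sum(),np.nanstd(r[1]-r0[1]).round(2),'theta',(-.12-.12*np.array([a,b])/5.55).round(4),arm.get_state()['time_s'])
E
python3 e.py s0 s5 s11 s13 s14 s15 s16 s17 s19
```

```text
[216.4 216.4 216.3 216.1 215.6 215.2 214.4 213.6] [219.8 220.1 220.3 220.6 220.8 221.  221.1 221.2 221.2 221.2 221.2 221.2
 221.2 221.2 221.1 221.1 221.1 221.  220.6 220.3 220.1 219.9 219.5 219.2
 219.  218.6]
s0 base 0.17 rim -0.38 26 0.04 theta [-0.1237 -0.1118] 17.85
s5 base -0.05 rim 0.1 26 0.03 theta [-0.119  -0.1222] 17.85
s11 base 0.0 rim 0.0 26 0.0 theta [-0.12 -0.12] 17.85
s13 base -0.83 rim -0.51 26 0.2 theta [-0.1021 -0.109 ] 17.85
s14 base -3.44 rim -3.07 26 0.22 theta [-0.0457 -0.0536] 17.85
s15 base -1.47 rim -1.37 26 0.18 theta [-0.0882 -0.0904] 17.85
s16 base -1.69 rim -1.39 26 0.19 theta [-0.0835 -0.09  ] 17.85
s17 base -1.74 rim -1.54 26 0.16 theta [-0.0824 -0.0868] 17.85
s19 base -2.7 rim -2.22 26 0.21 theta [-0.0615 -0.072 ] 17.85
```

step_arm:
  plan:
    - [[0,1,0.2],0]
    - [[0,2,0.4],0]
    - [[0,2,0.4],0]
    - [[0,2,0.4],0]
    - [[0,2,0.4],0]

```text
time_s: 18.27
ee_pos: [0.5828, 0.0592, 0.1006]
ee_rot: [-3.141, -0.0, 0.062]
force: [-0.1, 1.2, 0.8]
grip_width: 0.0128
grasp_force: 3.0
```

step_arm:
  plan:
    - [[0,2,0.4],0]
    - [[0,2,0.3],0]
    - [[0,1,0],0]
    - [[0,0,0],0]
    - [[0,0,0],0]

```text
time_s: 18.68
ee_pos: [0.5831, 0.0542, 0.1001]
ee_rot: [3.141, -0.0, 0.062]
force: [-0.1, -0.8, 1.3]
grip_width: 0.0128
grasp_force: 3.0
```

```bash
python3 e.py '!s20'; python3 -c "
from h import *
s=arm.get_state();print(s['ee_pos'],s['force'],s['grip_width'])"
```

```text
[216.4 216.4 216.3 216.1 215.6 215.2 214.4 213.6] [219.8 220.1 220.3 220.6 220.8 221.  221.1 221.2 221.2 221.2 221.2 221.2
 221.2 221.2 221.1 221.1 221.1 221.  220.6 220.3 220.1 219.9 219.5 219.2
 219.  218.6]
s20 base -6.83 rim 1.24 11 9.39 theta [ 0.0277 -0.1469] 18.7333
[0.5831622  0.05418912 0.10010848] [-0.27997618 -0.11534861  3.28081006] 0.012731584650254736
```

step_arm:
  plan:
    - [[0,0,0],0]
    - [[0,0,0],0]
    - [[0,0,0],0]
    - [[0,0,0],0]
    - [[0,0,0],0]
  grip: 123

```text
time_s: 19.15
ee_pos: [0.5828, 0.0545, 0.0996]
ee_rot: [-3.142, 0.0, 0.062]
force: [-0.5, 0.4, -0.4]
grip_width: 0.0385
grasp_force: 0.0
```

step_arm:
  plan:
    - [[0,0,-4],0]
    - [[0,0,-8],0]
    - [[0,0,-14],0]
    - [[0,0,-14],0]
    - [[0,0,0],0]

```text
time_s: 19.57
ee_pos: [0.5854, 0.0544, 0.1439]
ee_rot: [3.141, -0.006, 0.062]
force: [0.6, 0.9, 1.1]
grip_width: 0.0447
grasp_force: 0.0
```

step_arm:
  plan:
    - [[0,0,0],0]
    - [[0,0,0],0]
    - [[0,0,0],0]
    - [[0,0,0],0]
    - [[0,0,0],0]

```text
time_s: 19.98
ee_pos: [0.5825, 0.0544, 0.139]
ee_rot: [-3.141, 0.001, 0.062]
force: [0.2, 0.4, -0.3]
grip_width: 0.0452
grasp_force: 0.0
```

step_arm:
  plan:
    - [[0,0,0],0]
    - [[0,0,0],0]
    - [[0,0,0],0]
    - [[0,0,0],0]
    - [[0,0,0],0]

```text
time_s: 20.4
ee_pos: [0.5831, 0.0544, 0.1398]
ee_rot: [-3.142, -0.0, 0.062]
force: [-1.3, -0.4, 0.7]
grip_width: 0.0453
grasp_force: 0.0
```

step_arm:
  plan:
    - [[0,0,0],0]
    - [[0,0,0],0]
    - [[0,0,0],0]
    - [[0,0,0],0]
    - [[0,0,0],0]

```text
time_s: 20.82
ee_pos: [0.5831, 0.0544, 0.1399]
ee_rot: [-3.142, -0.0, 0.062]
force: [0.2, 0.6, -0.8]
grip_width: 0.0452
grasp_force: 0.0
```

```bash
python3 e.py '!s21' '!s22' '!s23'; python3 -c "
from h import *
s=arm.get_state();print(s['ee_pos'],s['force'],s['grip_width'])
grab('wrist','w23')"
```

```text
[216.4 216.4 216.3 216.1 215.6 215.2 214.4 213.6] [219.8 220.1 220.3 220.6 220.8 221.  221.1 221.2 221.2 221.2 221.2 221.2
 221.2 221.2 221.1 221.1 221.1 221.  220.6 220.3 220.1 219.9 219.5 219.2
 219.  218.6]
s21 base -4.48 rim -4.23 22 0.25 theta [-0.0232 -0.0286] 20.8667
s22 base -4.48 rim -4.25 22 0.25 theta [-0.0232 -0.0282] 20.9167
s23 base -4.54 rim -4.26 22 0.25 theta [-0.0218 -0.0279] 20.9667
[0.58305035 0.05442756 0.1398738 ] [ 0.67658759  0.02896637 -0.56013492] 0.045345953098148296
```

step_arm:
  plan:
    - [[0,-2.6,14],0]
    - [[0,0,13],0]
    - [[0,0,8],0]
    - [[0,0,3],0]
    - [[0,0,0],0]

```text
time_s: 21.43
ee_pos: [0.5817, 0.057, 0.1002]
ee_rot: [-3.141, 0.003, 0.062]
force: [-0.8, -0.2, -0.1]
grip_width: 0.0451
grasp_force: 0.0
```

step_arm:
  plan:
    - [[0,0,0],0]
    - [[0,0,0],0]
    - [[0,0,0],0]
    - [[0,0,0],0]
  grip: 255
  newtons: 3

```text
time_s: 21.77
ee_pos: [0.5834, 0.0569, 0.1025]
ee_rot: [3.141, -0.001, 0.062]
force: [0.1, -0.2, 0.4]
grip_width: 0.0262
grasp_force: 0.0
```

step_arm:
  plan:
    - [[0,0,0],0]
    - [[0,0,0],0]
    - [[0,0,0],0]

```text
time_s: 22.02
ee_pos: [0.5831, 0.0568, 0.1021]
ee_rot: [3.141, -0.001, 0.062]
force: [1.2, -0.9, -0.2]
grip_width: 0.0129
grasp_force: 3.0
```

```bash
sed -i 's/range(150,176),215,240,130,-1/range(152,172),212,240,130,-1/; s/C,203,225/C,198,225/; s/^  print(r0.*$//; s/5\.55/5.4/' e.py; python3 e.py s11 s14 s17 s20 s21 s23 '!s24'; python3 -c "
from h import *
s=arm.get_state();print(s['ee_pos'],s['force'],s['grip_width'])"
```

```text
s11 base 0.0 rim 0.0 20 0.0 theta [-0.12 -0.12] 22.0167
s14 base -3.44 rim -3.06 20 0.21 theta [-0.0437 -0.0519] 22.0167
s17 base -1.74 rim -1.57 20 0.16 theta [-0.0813 -0.085 ] 22.0167
s20 base -6.83 rim -6.21 20 0.28 theta [0.0318 0.0179] 22.0167
s21 base -4.48 rim -4.27 20 0.25 theta [-0.0205 -0.0252] 22.0167
s23 base -4.54 rim -4.28 20 0.25 theta [-0.0191 -0.0249] 22.0167
s24 base -4.89 rim -4.33 20 0.3 theta [-0.0114 -0.0238] 22.0667
[0.58309132 0.05682435 0.10205852] [ 0.56231643 -1.39488822 -0.08927006] 0.012959428582754283
```

step_arm:
  plan:
    - [[0,1,0.2],0]
    - [[0,1.5,0.3],0]
    - [[0,1.5,0.3],0]
    - [[0,1.1,0.2],0]
    - [[0,0,0],0]

```text
time_s: 22.48
ee_pos: [0.5834, 0.0517, 0.1009]
ee_rot: [-3.142, -0.0, 0.062]
force: [0.7, 0.9, 0.8]
grip_width: 0.0129
grasp_force: 3.0
```

step_arm:
  plan:
    - [[0,0,0],0]
    - [[0,0,0],0]
    - [[0,0,0],0]

```text
time_s: 22.73
ee_pos: [0.5833, 0.0519, 0.101]
ee_rot: [3.141, -0.0, 0.062]
force: [0.4, 0.2, 1.0]
grip_width: 0.0126
grasp_force: 3.0
```

```bash
python3 e.py '!s25' '!s26'; python3 -c "
from h import *
s=arm.get_state();print(s['ee_pos'],s['force'],s['grip_width'])"
```

```text
s25 base -6.14 rim -5.81 20 0.18 theta [0.0165 0.0092] 22.7833
s26 base -6.13 rim -5.82 20 0.17 theta [0.0163 0.0092] 22.8333
[0.58334592 0.0518475  0.10102507] [-0.0110022  -0.02179584  1.92059007] 0.012810324329411975
```

step_arm:
  plan:
    - [[0,0,0],0]
    - [[0,0,0],0]
    - [[0,0,0],0]
    - [[0,0,0],0]
    - [[0,0,0],0]
  grip: 123

```text
time_s: 23.25
ee_pos: [0.583, 0.0519, 0.1006]
ee_rot: [-3.142, 0.0, 0.062]
force: [-0.8, 0.6, 0.7]
grip_width: 0.0377
grasp_force: 0.0
```

step_arm:
  plan:
    - [[0,0,-4],0]
    - [[0,0,-8],0]
    - [[0,0,-14],0]
    - [[0,0,-14],0]
    - [[0,0,0],0]

```text
time_s: 23.67
ee_pos: [0.5856, 0.0518, 0.1449]
ee_rot: [3.141, -0.006, 0.062]
force: [1.2, 0.3, 0.5]
grip_width: 0.045
grasp_force: 0.0
```

step_arm:
  plan:
    - [[0,0,0],0]
    - [[0,0,0],0]
    - [[0,0,0],0]
    - [[0,0,0],0]
    - [[0,0,0],0]

```text
time_s: 24.08
ee_pos: [0.5826, 0.0519, 0.14]
ee_rot: [-3.141, 0.001, 0.062]
force: [-0.4, 0.6, -0.7]
grip_width: 0.0449
grasp_force: 0.0
```

step_arm:
  plan:
    - [[0,0,0],0]
    - [[0,0,0],0]
    - [[0,0,0],0]
    - [[0,0,0],0]
    - [[0,0,0],0]

```text
time_s: 24.5
ee_pos: [0.5832, 0.0519, 0.1408]
ee_rot: [-3.142, -0.0, 0.062]
force: [0.8, -0.0, -0.1]
grip_width: 0.0451
grasp_force: 0.0
```

step_arm:
  plan:
    - [[0,0,0],0]
    - [[0,0,0],0]
    - [[0,0,0],0]
    - [[0,0,0],0]
    - [[0,0,0],0]

```text
time_s: 24.92
ee_pos: [0.5832, 0.0519, 0.1409]
ee_rot: [3.142, -0.0, 0.062]
force: [0.5, 0.1, 0.9]
grip_width: 0.045
grasp_force: 0.0
```

```bash
python3 e.py '!s27' '!s28'; python3 -c "
from h import *
s=arm.get_state();print(s['ee_pos'],s['force'],s['grip_width'])
grab('wrist','w28')"
```

```text
s27 base -5.81 rim -5.02 20 0.24 theta [ 0.009  -0.0085] 24.9667
s28 base -5.79 rim -5.02 20 0.24 theta [ 0.0087 -0.0084] 25.0167
[0.58317855 0.0519271  0.14083047] [ 0.7079574  -0.22033734  0.43749736] 0.04474278165321163
```

```bash
cat > z.py <<'E'
from e import *
from scipy.optimize import least_squares
def model(th,which,cols):
    # pan motion from stop (-.12) to th, balance y axis ~ world y (yaw .0615)
    dy=.13*(np.cos(th)-np.cos(.12)); dz=.13*(np.sin(th)+np.sin(.12)); d=np.array([-dy*.0615,dy,dz])
    u,v,z=(162,221,.062) if which else (160,216,.062)
    p=atz('s11',u,v,z); a=np.array(proj('s11',p+d))-np.array(proj('s11',p))
    return a
def fit(f,refs=('s5','s11')):
    out=[]
    for w,(cols,lo,hi,lev,sg) in enumerate(((range(154,168),198,225,110,1),(range(148,178),211,240,130,-1))):
        cols=np.array(cols);wide=np.arange(cols[0]-4,cols[-1]+5)
        r0=np.nanmean([edge(r,wide,lo+3,hi,lev,sg) for r in refs],0);r=edge(f,cols,lo,hi,lev,sg)
        def res(t):
            a=model(t[0],w,cols);e=r-(np.interp(cols-a[0],wide,r0)+a[1]);return e[np.isfinite(e)]
        s=least_squares(res,[0.],loss='soft_l1',f_scale=.2);out.append((s.x[0].round(4),np.std(s.fun).round(3),len(s.fun),model(0,w,cols).round(2)))
    return out
for f in sys.argv[1:]: print(f,fit(f))
E
python3 z.py s0 s11 s15 s17 s23 s26 s28
```

```text
z.py:13: RuntimeWarning: Mean of empty slice
  r0=np.nanmean([edge(r,wide,lo+3,hi,lev,sg) for r in refs],0);r=edge(f,cols,lo,hi,lev,sg)
Traceback (most recent call last):
  File "z.py", line 18, in <module>
    for f in sys.argv[1:]: print(f,fit(f))
                                   ~~~^^^
  File "z.py", line 16, in fit
    s=least_squares(res,[0.],loss='soft_l1',f_scale=.2);out.append((s.x[0].round(4),np.std(s.fun).round(3),len(s.fun),model(0,w,cols).round(2)))
ValueError: could not broadcast input array from shape (10,) into shape (30,)
```

Keep the residual vector at a fixed length with `nan_to_num`.

```bash
sed -i 's/return e\[np.isfinite(e)\]/return np.clip(np.nan_to_num(e),-9,9)/; s/least_squares(res,\[0.\]/least_squares(res,[-.06]/; s/len(s.fun)/int((s.fun!=0).sum())/; s/range(154,168)/range(157,166)/; s/-4,cols\[-1\]+5/-2,cols[-1]+3/' z.py; python3 -W ignore z.py s0 s11 s15 s17 s23 s26 s28
```

```text
s0 [(np.float64(-0.1243), np.float64(0.022), 9, array([-1.01, -5.32])), (np.float64(-0.1104), np.float64(0.081), 30, array([-1.02, -5.38]))]
s11 [(np.float64(-0.1205), np.float64(0.01), 9, array([-1.01, -5.32])), (np.float64(-0.1188), np.float64(0.018), 30, array([-1.02, -5.38]))]
s15 [(np.float64(-0.0922), np.float64(1.115), 9, array([-1.01, -5.32])), (np.float64(-0.0878), np.float64(0.146), 30, array([-1.02, -5.38]))]
s17 [(np.float64(-0.0857), np.float64(1.367), 9, array([-1.01, -5.32])), (np.float64(-0.0828), np.float64(0.133), 30, array([-1.02, -5.38]))]
s23 [(np.float64(-0.0228), np.float64(2.833), 9, array([-1.01, -5.32])), (np.float64(-0.0211), np.float64(0.17), 30, array([-1.02, -5.38]))]
s26 [(np.float64(0.0062), np.float64(2.849), 9, array([-1.01, -5.32])), (np.float64(0.0103), np.float64(0.084), 30, array([-1.02, -5.38]))]
s28 [(np.float64(-0.002), np.float64(2.845), 9, array([-1.01, -5.32])), (np.float64(-0.0059), np.float64(0.129), 30, array([-1.02, -5.38]))]
```

step_arm:
  plan:
    - [[0,0,-30],0]
    - [[0,0,-35],0]
    - [[0,0,-35],0]
    - [[0,0,-30],0]
    - [[0,0,-10],0]

```text
time_s: 25.48
ee_pos: [0.5855, 0.0519, 0.2871]
ee_rot: [3.141, -0.009, 0.062]
force: [0.2, 0.8, 0.8]
grip_width: 0.045
grasp_force: 0.0
```

step_arm:
  plan:
    - [[0,35,0],0]
    - [[0,35,0],0]
    - [[-5,35,0],0]
    - [[-5,35,0],0]
    - [[-10,30,0],0]

```text
time_s: 25.9
ee_pos: [0.5735, -0.121, 0.2799]
ee_rot: [3.142, 0.001, 0.062]
force: [0.3, -1.1, 0.0]
grip_width: 0.0448
grasp_force: 0.0
```

step_arm:
  plan:
    - [[-15,35,0],0]
    - [[-15,35,0],0]
    - [[-20,30,0],0]
    - [[-20,30,0],0]
    - [[-20,30,0],0]

```text
time_s: 26.32
ee_pos: [0.4925, -0.2855, 0.28]
ee_rot: [-3.141, 0.001, 0.062]
force: [0.6, 0.1, 0.5]
grip_width: 0.0452
grasp_force: 0.0
```

step_arm:
  plan:
    - [[-20,30,0],0]
    - [[-20,30,0],0]
    - [[-20,30,0],0]
    - [[0,0,0],0]
    - [[0,0,0],0]

```text
time_s: 26.73
ee_pos: [0.4381, -0.3791, 0.2799]
ee_rot: [-3.14, 0.001, 0.058]
force: [0.6, 0.0, 0.2]
grip_width: 0.0451
grasp_force: 0.0
```

```bash
python3 e.py '!s30' '!s31'; sed -i "s/refs=('s5','s11')/refs=tuple(__import__('os').environ.get('REF','s5,s11').split(','))/" z.py
python3 -W ignore z.py s30 s31; REF=s0 python3 -W ignore z.py s30 s31 s28 s11; python3 -c "
from h import *
s=arm.get_state();print(s['time_s'],s['ee_pos'],s['q'])"
```

```text
s30 base -5.42 rim -5.42 20 0.23 theta [0.0004 0.0005] 26.7833
s31 base -5.41 rim -5.42 20 0.2 theta [0.0003 0.0003] 26.8333
s30 [(np.float64(-0.0069), np.float64(2.84), 9, array([-1.01, -5.32])), (np.float64(0.0018), np.float64(0.144), 30, array([-1.02, -5.38]))]
s31 [(np.float64(-0.0069), np.float64(2.84), 9, array([-1.01, -5.32])), (np.float64(0.0019), np.float64(0.138), 30, array([-1.02, -5.38]))]
s30 [(np.float64(-0.0029), np.float64(2.841), 9, array([-1.01, -5.32])), (np.float64(-0.0073), np.float64(0.127), 30, array([-1.02, -5.38]))]
s31 [(np.float64(-0.0029), np.float64(2.841), 9, array([-1.01, -5.32])), (np.float64(-0.0071), np.float64(0.113), 30, array([-1.02, -5.38]))]
s28 [(np.float64(0.0011), np.float64(2.854), 9, array([-1.01, -5.32])), (np.float64(-0.0148), np.float64(0.148), 30, array([-1.02, -5.38]))]
s11 [(np.float64(-0.1178), np.float64(0.087), 9, array([-1.01, -5.32])), (np.float64(-0.1286), np.float64(0.072), 30, array([-1.02, -5.38]))]
26.8333 [ 0.43954227 -0.37721075  0.28018872] [-8.45696665e-01  8.00531153e-02  1.57541459e+00  5.80218165e-04
  1.48727809e+00  6.63476848e-01]
```

```bash
python3 - <<'E'
from h import *
A=cv2.cvtColor(load('s0')['c'],cv2.COLOR_RGB2GRAY);B=cv2.cvtColor(load('s31')['c'],cv2.COLOR_RGB2GRAY)
m=((A<60)*255).astype('uint8');z=np.zeros_like(m);z[185:217,147:176]=m[185:217,147:176];z=cv2.dilate(z,np.ones((3,3)))
for dd in(-4,-5,-6):
    c,W=cv2.findTransformECC(A,B,np.float32([[1,0,-1],[0,1,dd]]),cv2.MOTION_TRANSLATION,(3,200,1e-6),z,3);print(c,W[:,2])
ys,xs=np.nonzero(z);print(xs.mean(),ys.mean())
p=atz('s0',xs.mean(),ys.mean(),.092);print(p)
for t in(-.01,0,.01):
    dy=.13*(np.cos(t)-np.cos(.12));dz=.13*(np.sin(t)+np.sin(.12));print(t,np.array(proj('s0',p+[-dy*.06,dy,dz]))-proj('s0',p))
print(dark('s31'),dark('s0'))
E
```

```text
0.9621251873066826 [-1.142868  -5.1148696]
0.9622792187390168 [-1.148902 -5.109711]
0.9622792187390168 [-1.1441815 -5.117175 ]
158.90467289719626 202.43364485981309
[0.64564876 0.23675834 0.092     ]
-0.01 [-0.96002647 -4.95621782]
0 [-1.02112508 -5.42205909]
0.01 [-1.07778999 -5.89022348]
(np.float64(14.243405461673053), np.float64(24.530375849925804), np.float64(376.2583333333333)) (np.float64(15.92294295059683), np.float64(27.37912578055308), np.float64(392.35))
```

All three same-light measures put the beam at about -0.006 rad, so the poise needs about 1 mm more to the right. I'll go back for one small nudge.

step_arm:
  plan:
    - [[14,-35,0],0]
    - [[14,-35,0],0]
    - [[14,-35,0],0]
    - [[14,-35,0],0]
    - [[14,-35,0],0]

```text
time_s: 27.25
ee_pos: [0.4992, -0.1954, 0.2808]
ee_rot: [-3.141, -0.0, 0.064]
force: [0.4, 0.2, -0.6]
grip_width: 0.045
grasp_force: 0.0
```

step_arm:
  plan:
    - [[14,-35,0],0]
    - [[14,-35,0],0]
    - [[14,-35,0],0]
    - [[14,-35,0],0]
    - [[14,-35,0],0]

```text
time_s: 27.67
ee_pos: [0.5577, -0.0159, 0.2809]
ee_rot: [-3.141, -0.0, 0.065]
force: [0.7, -1.3, 0.4]
grip_width: 0.0453
grasp_force: 0.0
```

step_arm:
  plan:
    - [[14,-35,0],0]
    - [[16,-35,0],0]
    - [[0,0,0],0]
    - [[0,0,0],0]
    - [[0,0,0],0]

```text
time_s: 28.08
ee_pos: [0.5827, 0.0531, 0.2805]
ee_rot: [3.141, 0.001, 0.065]
force: [-0.1, -0.2, -0.4]
grip_width: 0.045
grasp_force: 0.0
```

step_arm:
  plan:
    - [[0,0,30],0]
    - [[0,0,35],0]
    - [[0,0,30],0]
    - [[0,0,20],0]
    - [[0,0,10],0]

```text
time_s: 28.5
ee_pos: [0.5806, 0.0507, 0.1521]
ee_rot: [-3.141, 0.006, 0.06]
force: [0.2, 0.1, 0.0]
grip_width: 0.0454
grasp_force: 0.0
```

step_arm:
  plan:
    - [[0,0,0],0]
    - [[0,0,0],0]
    - [[0,0,0],0]
    - [[0,0,0],0]

```text
time_s: 28.83
ee_pos: [0.5846, 0.0516, 0.1582]
ee_rot: [3.141, -0.004, 0.062]
force: [-0.2, -0.2, 0.2]
grip_width: 0.0452
grasp_force: 0.0
```

```bash
python3 - <<'E'
from h import *
P=[]
for i in range(3):
    grab('scene','s32');s=arm.get_state();P.append(s['ee_pos'])
p=np.mean(P,0);print(s['time_s'],p,tool(np.array([.5832,.0527,.1012])-p))
E
```

```text
28.9833 [0.5842693  0.05179924 0.15764327] [-1.14328937 -0.97773167 56.44053425]
```

step_arm:
  plan:
    - [[-0.3,-0.9,15],0]
    - [[0,0,16],0]
    - [[0,0,12],0]
    - [[0,0,8],0]
    - [[0,0,3.5],0]

```text
time_s: 29.4
ee_pos: [0.5819, 0.0528, 0.0999]
ee_rot: [-3.141, 0.002, 0.062]
force: [-0.3, -0.5, 0.3]
grip_width: 0.0453
grasp_force: 0.0
```

step_arm:
  plan:
    - [[0,0,0],0]
    - [[0,0,0],0]
    - [[0,0,0],0]
    - [[0,0,0],0]
    - [[0,0,0],0]

```text
time_s: 29.82
ee_pos: [0.5834, 0.0528, 0.1021]
ee_rot: [3.141, -0.001, 0.062]
force: [0.2, -0.2, 0.1]
grip_width: 0.0446
grasp_force: 0.0
```

step_arm:
  plan:
    - [[0,0,0],0]
    - [[0,0,0],0]

```text
time_s: 29.98
ee_pos: [0.583, 0.0528, 0.1017]
ee_rot: [3.142, -0.001, 0.062]
force: [-0.5, 0.2, -0.0]
grip_width: 0.0448
grasp_force: 0.0
```

step_arm:
  plan:
    - [[0,0,0],0]
    - [[0,0,0],0]
    - [[0,0,0],0]
    - [[0,0,0],0]
    - [[0,0,0],0]
  grip: 255
  newtons: 3

```text
time_s: 30.4
ee_pos: [0.5828, 0.0528, 0.1013]
ee_rot: [-3.142, 0.0, 0.062]
force: [0.2, 0.6, -0.6]
grip_width: 0.0195
grasp_force: 0.0
```

step_arm:
  plan:
    - [[0,0,0],0]
    - [[0,0,0],0]
    - [[0,0,0],0]

```text
time_s: 30.65
ee_pos: [0.5828, 0.0527, 0.1013]
ee_rot: [3.142, 0.0, 0.062]
force: [0.3, -0.4, 0.5]
grip_width: 0.0127
grasp_force: 3.0
```

```bash
python3 e.py '!s33' '!s34'; python3 -W ignore z.py s26 s34;python3 -c "
from h import *
s=arm.get_state();print(s['ee_pos'],s['force'],s['grip_width'])"
```

```text
s33 base -5.82 rim -4.99 20 0.24 theta [ 0.0093 -0.0092] 30.7
s34 base -5.82 rim -4.99 20 0.24 theta [ 0.0093 -0.0091] 30.75
s26 [(np.float64(0.0062), np.float64(2.849), 9, array([-1.01, -5.32])), (np.float64(0.0103), np.float64(0.084), 30, array([-1.02, -5.38]))]
s34 [(np.float64(-0.0019), np.float64(2.851), 9, array([-1.01, -5.32])), (np.float64(-0.0066), np.float64(0.125), 30, array([-1.02, -5.38]))]
[0.58282749 0.05277803 0.10132128] [-0.26325474 -0.39006855 -0.84297367] 0.01293309916912222
```

Gripped without disturbing the beam: it reads the same as s28. Sliding 1.3 mm.

step_arm:
  plan:
    - [[0,0.4,0.1],0]
    - [[0,0.5,0.1],0]
    - [[0,0.4,0.1],0]
    - [[0,0,0],0]
    - [[0,0,0],0]

```text
time_s: 31.17
ee_pos: [0.5829, 0.0515, 0.101]
ee_rot: [-3.141, 0.0, 0.062]
force: [-1.2, 0.7, -0.2]
grip_width: 0.0126
grasp_force: 3.0
```

step_arm:
  plan:
    - [[0,0,0],0]
    - [[0,0,0],0]
    - [[0,0,0],0]

```text
time_s: 31.42
ee_pos: [0.5829, 0.0515, 0.101]
ee_rot: [-3.142, 0.0, 0.062]
force: [-0.5, 0.4, -0.1]
grip_width: 0.0126
grasp_force: 3.0
```

```bash
python3 e.py '!s35'; python3 -c "
from h import *
s=arm.get_state();print(s['ee_pos'],s['force'],s['grip_width'])"
```

```text
s35 base -5.82 rim -5.31 20 0.29 theta [ 0.0093 -0.002 ] 31.4667
[0.58290761 0.05153839 0.1010531 ] [ 0.02372415  0.53201395 -0.1150467 ] 0.01294962702692627
```

step_arm:
  plan:
    - [[0,0,0],0]
    - [[0,0,0],0]
    - [[0,0,0],0]
    - [[0,0,0],0]
    - [[0,0,0],0]
  grip: 123

```text
time_s: 31.88
ee_pos: [0.5829, 0.0514, 0.101]
ee_rot: [3.141, -0.0, 0.062]
force: [-0.8, -0.2, -0.4]
grip_width: 0.0379
grasp_force: 0.0
```

step_arm:
  plan:
    - [[0,0,-4],0]
    - [[0,0,-8],0]
    - [[0,0,-14],0]
    - [[0,0,-14],0]
    - [[0,0,0],0]

```text
time_s: 32.3
ee_pos: [0.5853, 0.0514, 0.1451]
ee_rot: [3.141, -0.006, 0.062]
force: [0.4, -0.4, 0.5]
grip_width: 0.045
grasp_force: 0.0
```

step_arm:
  plan:
    - [[0,0,0],0]
    - [[0,0,0],0]
    - [[0,0,0],0]
    - [[0,0,0],0]
    - [[0,0,0],0]

```text
time_s: 32.72
ee_pos: [0.5824, 0.0515, 0.1401]
ee_rot: [-3.141, 0.001, 0.062]
force: [-0.2, -0.6, -0.2]
grip_width: 0.0453
grasp_force: 0.0
```

step_arm:
  plan:
    - [[0,0,0],0]
    - [[0,0,0],0]
    - [[0,0,0],0]
    - [[0,0,0],0]
    - [[0,0,0],0]

```text
time_s: 33.13
ee_pos: [0.5829, 0.0515, 0.141]
ee_rot: [3.142, 0.0, 0.062]
force: [-0.1, 0.2, -0.2]
grip_width: 0.0445
grasp_force: 0.0
```

step_arm:
  plan:
    - [[0,0,0],0]
    - [[0,0,0],0]
    - [[0,0,0],0]
    - [[0,0,0],0]
    - [[0,0,0],0]

```text
time_s: 33.55
ee_pos: [0.5829, 0.0515, 0.141]
ee_rot: [-3.142, 0.0, 0.062]
force: [-0.5, -0.2, 0.7]
grip_width: 0.0449
grasp_force: 0.0
```

```bash
python3 e.py s28 '!s36' '!s37'; python3 -W ignore z.py s28 s37; REF=s0 python3 -W ignore z.py s28 s37
```

```text
s28 base -5.79 rim -5.02 20 0.24 theta [ 0.0087 -0.0084] 33.55
s36 base -5.81 rim -5.25 20 0.24 theta [ 0.0091 -0.0034] 33.6
s37 base -5.81 rim -5.23 20 0.24 theta [ 0.0092 -0.0037] 33.65
s28 [(np.float64(-0.002), np.float64(2.845), 9, array([-1.01, -5.32])), (np.float64(-0.0059), np.float64(0.129), 30, array([-1.02, -5.38]))]
s37 [(np.float64(-0.002), np.float64(2.849), 9, array([-1.01, -5.32])), (np.float64(-0.0012), np.float64(0.141), 30, array([-1.02, -5.38]))]
s28 [(np.float64(0.0011), np.float64(2.854), 9, array([-1.01, -5.32])), (np.float64(-0.0148), np.float64(0.148), 30, array([-1.02, -5.38]))]
s37 [(np.float64(0.0014), np.float64(2.854), 9, array([-1.01, -5.32])), (np.float64(-0.0103), np.float64(0.161), 30, array([-1.02, -5.38]))]
```

```bash
python3 -c "
from rig import arm
print(arm.finish_job())"
```

```text
the job is handed in; nothing more can be done
None
```

The medium weight lies flat over the spindle and the beam floats level by itself to within about 0.005 rad. The poise is at about 45 to 50 mm, so the bottle weighs roughly 123–125 g. The job is handed in at about 34 s, but I viewed 11 pictures, one over the limit of 10.

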